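Start the gel run

TASK

Start the gel run with light touches of the fingertips: push the gel tank's raised lid fully down at its yellow pad, then press the green run key on the power supply fully in (it stays in), then press the blue key of the round bench timer fully down and let it come up again. Push gently each time, keep off the red stop key, and do not pick up, shift or knock over the timer or anything else on the bench.

Things in the scene. Friction and masses are not known exactly. Their poses are not given: they have to be found in the camera images.
- tank: Clear gel electrophoresis tank, fixed to the bench, with a green lid 130 (x) by 190 (y) mm; origin at the centre of its underside, z up. It may stand on the left or on the right.
- lid_pad (a point): Centre of the top face of the yellow round pad (48 mm across, 4 mm high) in the middle of the green lid. 86 mm above the bench with the lid fully raised, 76 mm when it is home. A red and a black post, 16 mm high and 14 mm across, stand on the lid at 85 mm from the pad (40 mm along the tank's +x, 75 mm along its -y and +y).
- lid (a joint): How far the lid is pushed down, m: 0 fully raised, 0.010 fully home on its stop. It slides straight down under a push of about 4 N and stays where it is left; it starts raised, between 0 and 0.004.
- psu: White power supply, fixed, 160 (x) by 200 (y) mm, flat top at 75 mm; origin at the centre of its underside, z up. The two keys sit on its top, 100 mm apart, nearer the robot, 50 mm to either side of its middle; which is left and which right varies. It stands on the side of the bench that the tank does not.
- run_top (a point): Centre of the top of the green run key, a round cap 34 mm across on a grey ring 46 mm across; 93 mm above the bench when out, 86 mm when in; the ring's top is at 79 mm.
- run (a joint): How far the green run key is pressed in, m: 0 out, 0.007 fully in. It moves straight down under about 3 N and stays in.
- stop_top (a point): Centre of the top of the red stop key, the same size and height as the green one. Not to be pressed.
- stop (a joint): How far the red stop key is pressed, m: 0 out, 0.007 fully in; it springs back.
- timer: Loose round white bench timer, 76 mm across, 24 mm high, about 0.16 kg, lying on the bench; origin at the centre of its underside, z up.
- timer_key_top (a point): Centre of the top of the timer's blue round key, 40 mm across, 34 mm above the bench when up, 28 mm when down; 4 mm from the timer's middle.
- timer_key (a joint): How far the timer's blue key is pressed, m: 0 up, 0.006 fully down; about 3 N presses it fully down and it springs back up.
- rack: Loose blue tube rack with a few capped tubes, 90 (x) by 120 (y) mm, 57 mm high; origin at the centre of its underside. Leave alone.
- bottle: Loose glass bottle with a blue cap, 66 mm across, 140 mm high, standing; origin at the centre of its underside. Leave alone.
- pipette: Loose black and white hand pipette lying on the bench, about 270 mm long along its x, 26 mm wide, 24 mm high; origin on its underside, near mid-length. Leave alone.
Not all that is in view belongs to the job. Of the things that look like the timer, the smaller one is meant.

How it is judged:
By the outcome, as a careful person would: the job done as asked, in the order asked, and still so for the second after the job is handed in, with the robot touching nothing.
It also fails if it takes over 48 s, if anything falls off the work surface, if the arm or the gripper's body presses on something with over 40 N, if the wrist force passes 120 N, or if a joint passes its speed limit or range.

ROBOT

A 6-joint arm with a two-finger parallel gripper is mounted at the origin on the work surface. World frame = base frame: x ahead of the robot, y to its left, z up, the work surface at z = 0. Lengths are in m, angles in rad, forces in N, time in s.
With the tool pointing down it reaches from about 0.375 to 0.9 m from the base axis. Payload 3.1 kg.
Tool frame: the origin (TCP) lies between the finger pads; the fingertips stand 8 mm ahead of it and the grasp point (between the pads) lies 11 mm behind it; z points along the fingers, y is the line along which they close (so a half turn about z gives the same grasp; the last joint's range is limited). The gripper opens to 85 mm and grips with 20 to 120 N. Pads are 22 mm wide; open, the fingers measure 114 mm over their backs; the gripper's body (76 mm by 85 mm) begins 54 mm behind the grasp point. The pads swing forward as they close: fully open they stand 13 mm farther back than shut.
Start: joints at [-1.484, 0.527, 1.433, -0, 1.181, -0.178], TCP at [0.164, -0.603, 0.239] pointing down, gripper open.
Joint ranges: [-3.08, 3.08], [-0.75, 2.2], [0.22, 2.44], [-1.43, 4.57], [0, 2.65], [-2.85, 2.85]. Speed limits (rad/s): [2.79, 2.79, 3.14, 3.14, 3.14, 3.14].

INTERFACE

Orientations are given as a unit quaternion [x, y, z, w].
In Python, from station import readout, cams, sign_off gives the robot as it stands.
- The arm moves only by the tool send_rows, never from a script. Its argument "commands" is text: rows parted by semicolons, each of 5 numbers parted by spaces: the finger opening in mm, from 0 to 85.4, then the shift along the tool's x, y, z each as a share of 0.02 m, from -1 to 1, then the turn about the tool's z as a share of 4 degrees, from -1 to 1. In form: grip dx dy dz spin; .... A call has 1 to 20 rows; each row shifts and turns the commanded pose from where the row before left it, along the tool's axes as they then stand; what a row does not reach is not made up. A row lasts 1/12 s, in which the tool goes at most 41.7 mm and 7.16 degrees, less where a joint would pass 70% of its speed; a pose out of reach is approached as far as the arm can. A call with a number of a shift or a turn outside -1 to 1 is refused whole. A call with a gripper value outside its range is refused whole. The fingers move at their own pace and stop on an object; "grip_force" is the grip in N (left out, the last holds). Time passes only in rows, so rows that do not move let the fingers close. It gives the time, the measured TCP pose, the force, the opening and the grip force at its end, in the units of the state.
- readout.sense(): the state, without advancing time (a new reading comes with each control period).
- cams.snapshot(name): name is "scene" or "top" or "wrist"; returns a dict with "pixels" (400x640x3 uint8, red, green, blue), "intrinsics" (3x3 intrinsics, pixels), "eye" and "rotation" of the camera in the world. Camera axes: x right, y down, z forward; pixel columns grow to the right and rows downward; lengths in m; the calibration is good to about 2 mm. A picture is of the moment at which its call begins. There is no depth.
- sign_off(): hands the job in; it is judged then, once.
The state is a dict: "t": time; "q": joint angles; "qd": joint speeds; "tau": joint torques, N m; "tcp_pos": TCP position; "tool_rot": TCP orientation; "force": force on the tool from outside, world axes, zero at the start; "ft_torque": the same for the moment, N m; "finger_gap": opening from 0.0 (shut) to 1.0 (fully open); "gripper_force": force on a finger pad.
Only numpy, scipy, OpenCV 4.12 (cv2) and the standard library are available. Lean on these libraries where they do the work, as an engineer would, in place of code of your own. Each camera call takes 0.05 s, during which the arm holds its last target. There are 200 camera calls.

## Working session

There is one attempt and no reset: what is moved stays moved. The work goes in short steps, Python scripts to look and compute and a tool call to move; the robot and the scene stay as the last step left them, time stands still between calls to the robot, and variables do not carry over. Pictures are saved under pics/ and viewed, at most 10 in all, crops included, and the job is handed in when it is done.

Besides the shell and the picture viewer there is one more tool, called in YAML: its name, and indented under it one key for each argument. send_rows: Moves the arm, as the interface text tells. Its arguments: {"type":"object","properties":{"commands":{"type":"string"},"grip_force":{"type":"number"}},"required":["commands"]}

```bash
mkdir -p pics; python3 - <<'E'
from station import readout,cams
import cv2
for n in("top","scene"):
    s=cams.snapshot(n); cv2.imwrite(f"pics/{n}0.png",s["pixels"][:,:,::-1]); print(n,s["intrinsics"],s["eye"],s["rotation"])
print(readout.sense())
E
```

```text
top [[496.69891706   0.         318.81820088]
 [  0.         496.69891706 201.39549205]
 [  0.           0.           1.        ]] [0.45752998 0.02908021 1.02798358] [ 0.70721652 -0.70481297  0.04983557 -0.02449261]
scene [[391.60238042   0.         329.6629828 ]
 [  0.         391.60238042 201.61852793]
 [  0.           0.           1.        ]] [ 1.17835429 -0.09669237  0.67479015] [ 0.68905568  0.60940935 -0.25454153 -0.29838085]
{'t': 0.1, 'q': array([-1.48452042e+00,  5.28348525e-01,  1.43375100e+00, -1.13545198e-05,
        1.18137258e+00, -1.78508261e-01]), 'qd': array([ 0.00081165, -0.00122517, -0.00246491,  0.0009782 , -0.00056341,
       -0.00074622]), 'tau': array([ 3.02915569e-04, -4.43304420e+01, -1.78587019e+01, -1.53758633e-04,
        3.89072535e-03,  8.10548727e-06]), 'tcp_pos': array([ 0.16353046, -0.60259836,  0.23845397]), 'tool_rot': array([ 9.91248238e-01,  1.32007753e-01,  3.80766820e-05, -9.38970121e-04]), 'force': array([-0.47092165,  0.05155547, -0.51046715]), 'ft_torque': array([ 0.02168549, -0.01414705,  0.00151394]), 'gripper_force': 0.0, 'finger_gap': 0.9995290043295274}
```

View pics/top0.png

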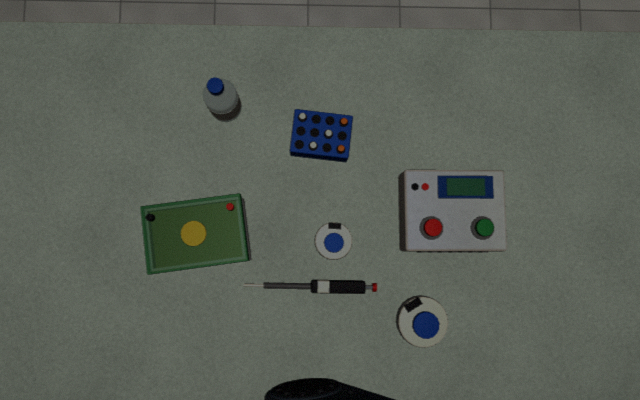

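View pics/scene0.png

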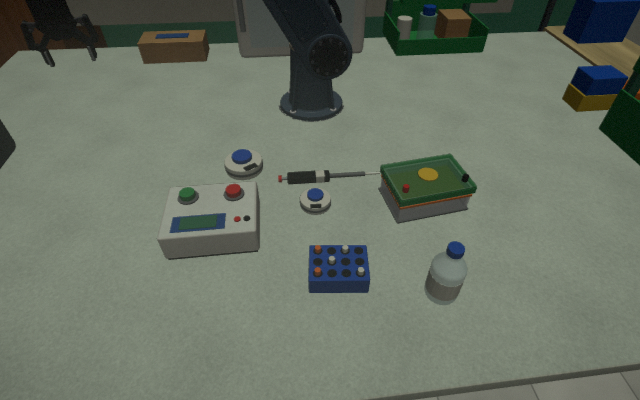

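The top view shows the yellow pad at (193,233), the green key at (485,228) with the red one at (432,228), the small timer's blue key at (334,242), and the larger decoy timer at (422,322). In the scene view, the lid is at (428,174), the green key at (187,195) and the small timer at (315,195).

```bash
cat > h.py <<'E'
import numpy as np,cv2
from scipy.spatial.transform import Rotation as R
from station import readout,cams
RNG={'pad':((18,120,60),(35,255,255)),'run':((50,120,40),(80,255,255)),'tim':((100,150,60),(125,255,255)),'stop':((0,150,60),(8,255,255))}
def blob(px,k,near,rad=25):
    m=cv2.inRange(cv2.cvtColor(px,cv2.COLOR_RGB2HSV),*RNG[k])
    w=np.zeros_like(m);cv2.circle(w,near,rad,255,-1);m&=w
    n,l,st,c=cv2.connectedComponentsWithStats(m)
    i=1+np.argmax(st[1:,4]); return c[i],st[i]
def ray(s,p):
    d=np.linalg.inv(s["intrinsics"])@[p[0],p[1],1]
    return np.array(s["eye"]),R.from_quat(s["rotation"]).apply(d)
def onplane(s,p,z):
    e,d=ray(s,p); return e+d*(z-e[2])/d[2]
E
python3 - <<'E'
from h import *
T=cams.snapshot("top");S=cams.snapshot("scene")
for k,a,b,z in[('pad',(193,233),(428,174),.084),('run',(485,228),(187,195),.093),('stop',(432,228),(233,189),.093),('tim',(334,242),(315,195),.034)]:
    for n,s,p,r in(('top',T,a,16),('scene',S,b,14)):
        c,st=blob(s["pixels"],k,p,r); print(k,n,c.round(1),st[2:],onplane(s,c,z).round(4))
q=readout.sense();print(R.from_quat(q['tool_rot']).as_matrix().round(3))
E
```

```text
pad top [193.1 233. ] [ 27  25 532] [0.4962 0.2319 0.084 ]
pad scene [427.7 173.9] [ 21  14 224] [0.5012 0.232  0.084 ]
run top [484.7 227. ] [ 17  17 226] [ 0.509  -0.3209  0.093 ]
run scene [186.4 192.2] [14  9 90] [ 0.5127 -0.3192  0.093 ]
stop top [433. 227.] [ 17  17 224] [ 0.5086 -0.2214  0.093 ]
stop scene [232.6 188.9] [ 14  10 105] [ 0.5131 -0.2198  0.093 ]
tim top [333.5 242. ] [ 18  19 271] [ 0.4811 -0.036   0.034 ]
tim scene [315.2 193.6] [ 15  10 104] [ 0.4855 -0.0345  0.034 ]
[[ 0.965  0.262 -0.   ]
 [ 0.262 -0.965  0.001]
 [ 0.    -0.001 -1.   ]]
```

send_rows:
  commands: "0 0 0 0 0.95;0 0 0 0 0.95;0 0 0 0 0.95;0 0 0 0 0.95;0 1 -1 0 0;0 1 -1 0 0;0 1 -1 0 0;0 1 -1 0 0;0 1 -1 0 0;0 1 -1 0 0;0 1 -1 0 0;0 1 -1 0 0;0 1 -1 0 0;0 1 -1 0 0;0 1 -1 0 0;0 1 -1 0 0;0 1 -1 0 0;0 1 -1 0 0;0 1 -1 0 0;0 0 0 0 0"
  grip_force: 20

```text
t: 1.87
tcp_pos: [0.4664, -0.2997, 0.2392]
tool_rot: [1.0, 0.002, 0.001, -0.001]
force: [-1.0, 0.4, -0.4]
finger_gap: -0.002
gripper_force: 0.0
```

send_rows:
  commands: "0 0.1 -1 0 0;0 0.1 -1 0 0;0 0.1 -1 0 0;0 0.1 -1 0 0;0 0.1 -1 0 0;0 0.1 -1 0 0;0 0.1 -1 0 0;0 0.1 -1 0 0;0 0.1 -1 0 0;0 0.1 -1 0 0;0 0.1 -1 0 0;0 0.1 -1 0 0;0 0.1 -1 0 0;0 0.1 -1 0 0;0 0.1 -1 0 0;0 0.1 -1 0 0;0 0 -1 0 0;0 0 -1 0 0;0 0 -1 0 0;0 0 -1 0 0"

```text
t: 3.53
tcp_pos: [0.4958, 0.097, 0.2393]
tool_rot: [1.0, -0.0, -0.0, 0.0]
force: [0.5, 0.2, 0.2]
finger_gap: 0.0
gripper_force: 0.0
```

send_rows:
  commands: "0 0 -1 0 0;0 0 -1 0 0;0 0 -1 0 0;0 0 -1 0 0;0 0 -1 0 0;0 0 -1 0 0;0 0 -0.6 0 0;0 0 0 1 0;0 0 0 1 0;0 0 0 1 0;0 0 0 1 0;0 0 0 1 0;0 0 0 0 0;0 0 0 0 0"

```text
t: 4.7
tcp_pos: [0.4955, 0.228, 0.1385]
tool_rot: [1.0, -0.0, -0.001, 0.0]
force: [0.7, 0.5, -1.0]
finger_gap: -0.004
gripper_force: 0.0
```

```bash
python3 - <<'E'
from h import *
w=cams.snapshot("wrist"); cv2.imwrite("pics/w1.png",w["pixels"][:,:,::-1])
q=readout.sense(); print(q['tcp_pos'],q['force'],w['eye'])
c,st=blob(w["pixels"],'pad',(320,200),400); print(c,st,onplane(w,c,.084))
E
```

```text
[0.49641272 0.22827896 0.13958699] [ 0.47729942 -0.20969895  0.33427687] [0.56884729 0.22833748 0.27261463]
[311.81150685 214.28712329] [ 276  182   73   67 3650] [0.49907662 0.23395006 0.084     ]
```

View pics/w1.png

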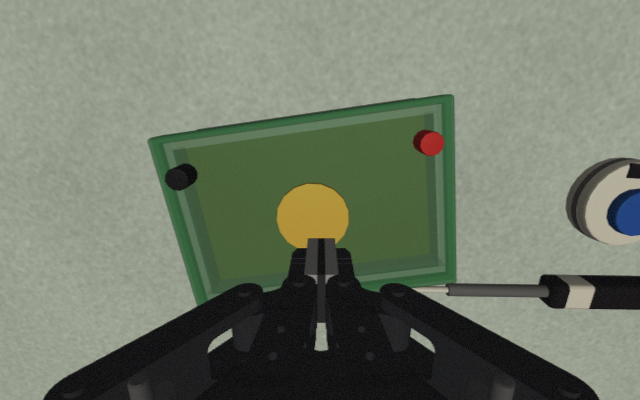

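The wrist view shows the pad at (312,214) with the closed tips just in front of it, about 5 mm off laterally. I'll correct that and descend slowly.

send_rows:
  commands: "0 0.1 -0.25 0.6 0;0 0 0 0.6 0;0 0 0 0.5 0;0 0 0 0 0;0 0 0 0 0"

```text
t: 5.17
tcp_pos: [0.4979, 0.2337, 0.1051]
tool_rot: [1.0, -0.0, -0.0, 0.0]
force: [0.4, -0.4, 0.6]
finger_gap: -0.006
gripper_force: 0.0
```

send_rows:
  commands: "0 0 0 0.1 0;0 0 0 0.1 0;0 0 0 0.1 0;0 0 0 0.1 0;0 0 0 0.1 0;0 0 0 0 0;0 0 0 0 0"

```text
t: 5.75
tcp_pos: [0.4979, 0.2336, 0.0952]
tool_rot: [1.0, -0.0, -0.0, 0.0]
force: [-0.8, -0.1, -0.5]
finger_gap: -0.003
gripper_force: 0.0
```

send_rows:
  commands: "0 0 0 0.1 0;0 0 0 0.1 0;0 0 0 0.1 0;0 0 0 0 0;0 0 0 0 0"

```text
t: 6.17
tcp_pos: [0.4981, 0.2337, 0.0892]
tool_rot: [1.0, -0.0, 0.0, -0.0]
force: [0.8, -0.6, 1.3]
finger_gap: 0.001
gripper_force: 0.2
```

send_rows:
  commands: "0 0 0 0.1 0;0 0 0 0.05 0;0 0 0 0 0;0 0 0 0 0"

```text
t: 6.5
tcp_pos: [0.4981, 0.2336, 0.0863]
tool_rot: [1.0, -0.0, 0.0, -0.0]
force: [0.3, -0.4, 1.1]
finger_gap: -0.002
gripper_force: 0.9
```

send_rows:
  commands: "0 0 0 0.05 0;0 0 0 0.05 0;0 0 0 0 0;0 0 0 0 0"

```text
t: 6.83
tcp_pos: [0.4981, 0.2337, 0.0842]
tool_rot: [1.0, -0.0, 0.0, -0.0]
force: [-0.1, -0.3, 2.0]
finger_gap: 0.001
gripper_force: 1.1
```

send_rows:
  commands: "0 0 0 0.05 0;0 0 0 0 0;0 0 0 0 0"

```text
t: 7.08
tcp_pos: [0.4981, 0.2337, 0.084]
tool_rot: [1.0, -0.0, 0.0, -0.0]
force: [-1.0, -0.3, 8.2]
finger_gap: -0.001
gripper_force: 3.9
```

send_rows:
  commands: "0 0 0 0.02 0;0 0 0 0 0;0 0 0 0 0"

```text
t: 7.33
tcp_pos: [0.4981, 0.2337, 0.084]
tool_rot: [1.0, -0.0, 0.0, -0.0]
force: [-1.0, -1.2, 10.3]
finger_gap: -0.0
gripper_force: 5.2
```

send_rows:
  commands: "0 0 0 -0.3 0;0 0 0 -1 0;0 0 0 -1 0;0 0 0 -1 0;0 0 0 -1 0;0 0 0 -1 0;0 0 0 0 0"

```text
t: 7.92
tcp_pos: [0.5001, 0.2343, 0.1924]
tool_rot: [1.0, -0.0, 0.003, -0.001]
force: [0.1, 0.3, 0.2]
finger_gap: 0.0
gripper_force: 0.0
```

send_rows:
  commands: "0 0 1 0 0;0 0 1 0 0;0 0 1 0 0;0 0 1 0 0;0 0 1 0 0;0 0 1 0 0;0 0 1 0 0;0 0 1 0 0;0 0 1 0 0;0 0 1 0 0;0 0 1 0 0;0 0 1 0 0;0 0 1 0 0;0 0 1 0 0;0 0 1 0 0;0 0 1 0 0;0 0 1 0 0;0 0 1 0 0;0 0 1 0 0;0 0 1 0 0"

```text
t: 9.58
tcp_pos: [0.497, -0.167, 0.1878]
tool_rot: [1.0, -0.0, -0.001, -0.001]
force: [0.2, 0.9, -0.4]
finger_gap: -0.001
gripper_force: 0.0
```

send_rows:
  commands: "0 0.2 1 0 0;0 0.2 1 0 0;0 0.2 1 0 0;0 0 1 0 0;0 0 1 0 0;0 0 1 0 0;0 0 1 0 0;0 0 0.7 0 0;0 0 0 0.7 0;0 0 0 0.7 0;0 0 0 0.6 0;0 0 0 0 0;0 0 0 0 0"

```text
t: 10.67
tcp_pos: [0.5091, -0.3196, 0.1477]
tool_rot: [1.0, -0.0, -0.001, -0.001]
force: [-0.4, -0.6, -0.4]
finger_gap: -0.001
gripper_force: 0.0
```

```bash
python3 - <<'E'
from h import *
w=cams.snapshot("wrist"); cv2.imwrite("pics/w2.png",w["pixels"][:,:,::-1])
q=readout.sense(); print(q['tcp_pos'],q['force'],w['eye'])
c,st=blob(w["pixels"],'run',(320,210),60); print(c,st,onplane(w,c,.093))
E
```

```text
[ 0.50965449 -0.32011198  0.14861716] [ 0.76219492 -1.28755694  0.05202042] [ 0.58235727 -0.3196427   0.28180255]
[322.35190145 216.33690412] [ 298  192   50   47 1867] [ 0.51118457 -0.3203115   0.093     ]
```

View pics/w2.png

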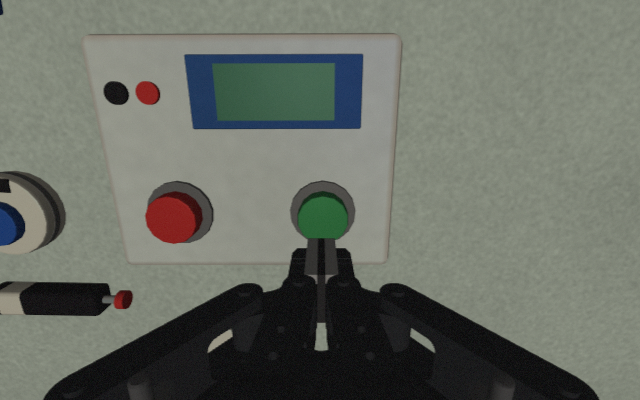

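The wrist view shows the tips lined up with the green key at (322,216). The red key at (174,217) is well clear, so I'll descend.

send_rows:
  commands: "0 0 0 0.8 0;0 0 0 0.8 0;0 0 0 0.6 0;0 0 0 0 0;0 0 0 0.1 0;0 0 0 0.1 0;0 0 0 0.1 0;0 0 0 0.05 0;0 0 0 0 0;0 0 0 0 0"

```text
t: 11.55
tcp_pos: [0.5104, -0.3209, 0.0987]
tool_rot: [1.0, -0.0, 0.001, 0.001]
force: [0.0, 0.1, 2.6]
finger_gap: -0.001
gripper_force: 1.4
```

send_rows:
  commands: "0 0 0 0.05 0;0 0 0 0.05 0;0 0 0 0 0;0 0 0 0 0"

```text
t: 11.88
tcp_pos: [0.5103, -0.3208, 0.0961]
tool_rot: [1.0, -0.0, 0.001, 0.001]
force: [1.6, -0.7, 2.4]
finger_gap: 0.0
gripper_force: 1.4
```

send_rows:
  commands: "0 0 0 0.05 0;0 0 0 0.05 0;0 0 0 0 0;0 0 0 0 0"

```text
t: 12.22
tcp_pos: [0.5102, -0.3208, 0.0941]
tool_rot: [1.0, -0.0, 0.001, 0.0]
force: [1.6, -1.2, 3.9]
finger_gap: 0.005
gripper_force: 1.8
```

send_rows:
  commands: "0 0 0 0.04 0;0 0 0 0 0;0 0 0 0 0"

```text
t: 12.47
tcp_pos: [0.5102, -0.3208, 0.0941]
tool_rot: [1.0, -0.0, 0.001, 0.001]
force: [1.4, 0.1, 7.6]
finger_gap: -0.003
gripper_force: 3.9
```

send_rows:
  commands: "0 0 0 0.02 0;0 0 0 0 0;0 0 0 0 0;0 0 0 -0.3 0;0 0 0 -1 0;0 0 0 -1 0;0 0 0 -1 0;0 0 0 -1 0;0 0 0 0 0"

```text
t: 13.22
tcp_pos: [0.5104, -0.321, 0.1817]
tool_rot: [1.0, -0.0, 0.001, 0.001]
force: [1.5, -0.6, 0.4]
finger_gap: -0.0
gripper_force: 0.0
```

send_rows:
  commands: "0 -0.2 -1 0 0;0 -0.2 -1 0 0;0 -0.2 -1 0 0;0 -0.2 -1 0 0;0 -0.2 -1 0 0;0 -0.2 -1 0 0;0 -0.1 -1 0 0;0 0 -1 0 0;0 0 -1 0 0;0 0 -1 0 0;0 0 -1 0 0;0 0 -1 0 0;0 0 -1 0 0;0 0 -1 0 0;0 0 -0.3 0 0;0 0 0 1 0;0 0 0 1 0;0 0 0 1 0;0 0 0 1 0;0 0 0 0 0"

```text
t: 14.88
tcp_pos: [0.4807, -0.034, 0.0952]
tool_rot: [1.0, -0.0, -0.004, -0.001]
force: [-0.7, -0.7, -0.3]
finger_gap: -0.0
gripper_force: 0.0
```

send_rows:
  commands: "0 0 0 0 0;0 0 0 0 0"

```text
t: 15.05
tcp_pos: [0.4839, -0.0347, 0.0989]
tool_rot: [1.0, -0.0, -0.0, 0.0]
force: [-0.2, 0.6, -0.5]
finger_gap: -0.003
gripper_force: 0.0
```

```bash
python3 - <<'E'
from h import *
w=cams.snapshot("wrist"); cv2.imwrite("pics/w3.png",w["pixels"][:,:,::-1])
q=readout.sense(); print(q['tcp_pos'],q['force'],w['eye'])
c,st=blob(w["pixels"],'tim',(320,215),60); print(c,st,onplane(w,c,.034))
T=cams.snapshot("top"); cv2.imwrite("pics/t3.png",T["pixels"][:,:,::-1])
for k,p in(('pad',(193,233)),('run',(485,228))): print(k,blob(T["pixels"],k,p,16)[0])
E
```

```text
[ 0.48426925 -0.03472532  0.09937002] [-0.15688164  0.67241559  0.28294714] [ 0.55691537 -0.0344334   0.23313009]
[321.15806602 215.80520688] [ 294  191   56   49 2151] [ 0.48264897 -0.03474581  0.034     ]
pad [193.9581749  233.13878327]
run [483.22707424 227.20524017]
```

View pics/w3.png

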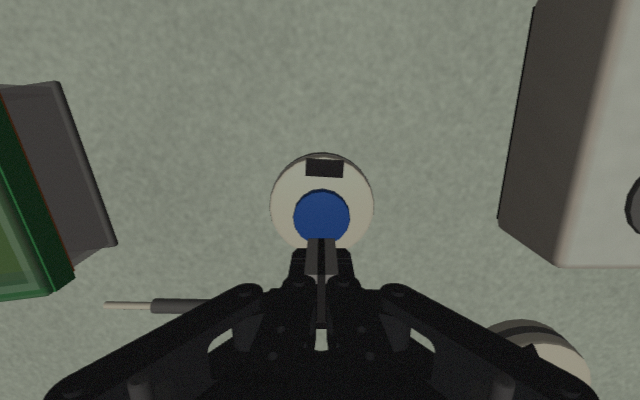

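The wrist view shows the blue key at (321,216) under the tips, with the pipette clear of the fingers. Both the lid pad and the run key have shifted slightly towards the image centre in the top view, as pressed-down parts should. I'll press the timer key next.

send_rows:
  commands: "0 -0.1 0 0.9 0;0 0 0 0.9 0;0 0 0 0.8 0;0 0 0 0 0;0 0 0 0.1 0;0 0 0 0.1 0;0 0 0 0.1 0;0 0 0 0.05 0;0 0 0 0 0;0 0 0 0 0"

```text
t: 15.98
tcp_pos: [0.4827, -0.0346, 0.0403]
tool_rot: [1.0, -0.0, 0.001, 0.0]
force: [1.4, 0.4, 2.3]
finger_gap: 0.002
gripper_force: 0.7
```

send_rows:
  commands: "0 0 0 0.05 0;0 0 0 0.05 0;0 0 0 0 0;0 0 0 0 0"

```text
t: 16.32
tcp_pos: [0.4825, -0.0345, 0.0378]
tool_rot: [1.0, -0.0, 0.001, 0.0]
force: [1.5, -1.3, 2.5]
finger_gap: 0.002
gripper_force: 1.1
```

send_rows:
  commands: "0 0 0 0.05 0;0 0 0 0.05 0;0 0 0 0 0;0 0 0 0 0"

```text
t: 16.65
tcp_pos: [0.4824, -0.0345, 0.036]
tool_rot: [1.0, -0.0, 0.001, 0.0]
force: [1.5, -1.0, 5.5]
finger_gap: -0.004
gripper_force: 2.7
```

send_rows:
  commands: "0 0 0 0.03 0;0 0 0 0 0;0 0 0 0 0"

```text
t: 16.9
tcp_pos: [0.4824, -0.0345, 0.0359]
tool_rot: [1.0, -0.0, 0.001, 0.0]
force: [1.6, -0.2, 9.0]
finger_gap: -0.003
gripper_force: 5.0
```

The key bottomed at TCP z = 0.036 and the force rose. I'll lift off.

send_rows:
  commands: "0 0 0 -0.1 0;0 0 0 -0.2 0;0 0 0 -0.3 0;0 0 0 -1 0;0 0 0 -1 0;0 0 0 -1 0;0 0 0 -1 0;0 0 0 -1 0;0 0 0 -1 0;0 0 0 0 0;0 0 0 0 0"

```text
t: 17.82
tcp_pos: [0.4814, -0.0341, 0.1677]
tool_rot: [1.0, -0.0, 0.0, 0.0]
force: [-0.8, 0.3, -1.0]
finger_gap: -0.0
gripper_force: 0.0
```

```bash
python3 - <<'E'
from h import *
q=readout.sense(); print(q['tcp_pos'],q['force'])
T=cams.snapshot("top");S=cams.snapshot("scene");cv2.imwrite("pics/s4.png",S["pixels"][:,:,::-1])
for k,a,b in[('pad',(193,233),(428,174)),('run',(485,228),(187,195)),('stop',(432,228),(233,189)),('tim',(334,242),(315,195))]:
    for s,p,r in((T,a,16),(S,b,14)):
        try: c,st=blob(s["pixels"],k,p,r); print(k,c.round(1),st[2:])
        except ValueError: print(k,'hidden')
E
```

```text
[ 0.48139841 -0.03411844  0.16773838] [-0.7636247   0.27181665 -0.97741935]
pad [194.  233.1] [ 27  26 524]
pad [427.  176.3] [ 21  14 228]
run [483.2 227.2] [ 17  17 229]
run [187.2 194.5] [14  9 91]
stop [432.8 227. ] [ 17  17 235]
stop [232.6 188.7] [ 14  10 105]
tim hidden
tim [315.1 193.6] [ 15  10 108]
```

View pics/s4.png

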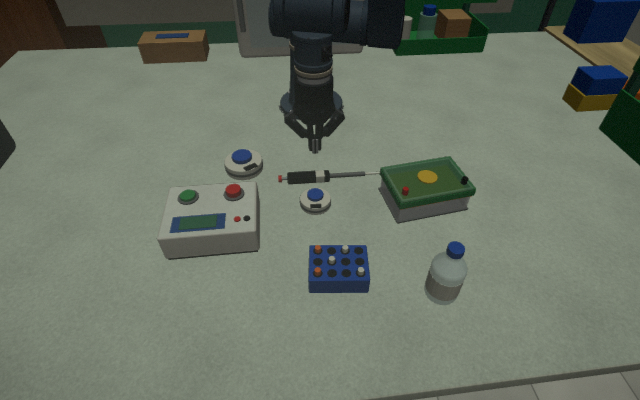

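The scene view shows the lid down (pad at (427,176)), the green key in (187,194.5), the red key unmoved (233,189), and the timer in place with its key back up (315,194). The gripper is clear of everything.

```bash
python3 -c "
from station import sign_off; print(sign_off())"
```

```text
the job is handed in; nothing more can be done
None
```

I pushed the lid home, pressed the green run key in, then pressed the small timer's blue key down and let it come up again. Push force stayed at about 10 N or less, the red stop key and timer look unmoved in the last images, and I handed the job in at about 18 s.

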